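Clamp a sample cylinder under the vacuum header with a sliding tailstock

TASK

Clamp the longer steel sample cylinder in the holding fixture under the vacuum pipe: slide the tailstock back by its upright black grip, lay the cylinder in the two V rests, then slide the tailstock forward gently until you feel it hold the cylinder home against the fixed end stop, and let go leaving it snug. Do not disturb the other parts on the bench.

Things in the scene. Friction and masses are not known exactly. Their poses are not given: they have to be found in the camera images.
- fixture: Fixed holding fixture under a vacuum pipe; place and yaw vary. Aluminium base plate 90 (x) x 280 (y) x 12 mm, origin at the centre of its underside; y runs along the track, roughly towards the robot, x across it, to the robot's left. Along the centre line from -y to +y: steel end stop (inner face y = -125, top z = 76), two V rests, tailstock on its rail.
- pipe (a point): Middle of the steel vacuum pipe above the fixture (fixture x = 24, z = 165 mm): 24 mm in diameter, along the fixture's y, 390 mm long, two small valves on top (135 mm to either side) to z = 217, two 20 mm posts 170 mm to either side (feet 52 mm wide). It bars a vertical tool from the rests and the grip: come in from the fixture's -x side, tilted 30 to 45 degrees about its y.
- seat (a point): Where the sample cylinder's middle lies when home against the stop: fixture x = 0, y = -67, z = 55 mm. Axes as the fixture's: y along the cylinder, +y to the tailstock. The V rests (12 mm long in y, 90-degree Vs, tops at z = 46) stand 24 mm to -y and 40 mm to +y of it; the 52 mm between them are free for fingers down to the plate (z = 12).
- tailstock (a joint): Position of the tailstock along its track, m: 0 = fully drawn back (142 mm free between nose and end stop), grows towards the end stop to 0.080 (62 mm free); 0.026 = nose touching the 116 mm sample cylinder that is home. Stays where it is left; about 4 N of friction.
- tailstock_grip (a point): Middle of the top of the tailstock's upright black grip, a fin 12 mm thick along y, 24 mm wide along x, 41 mm tall (from z = 65 to 106 mm above the bench). It stands on the middle of an aluminium block 32 (x) x 60 (y) mm, 14 to 65 mm above the bench. Axes as the fixture's. The tailstock moves along the fixture's -y as its joint grows.
- nose (a point): Centre of the flat face of the tailstock's steel nose rod (14 mm in diameter, 45 mm long) that presses on the cylinder; on the axis of the rests, 75 mm to -y of the grip's middle.
- sample: The longer loose steel sample cylinder, 30 mm in diameter, 116 mm long over its two short 18 mm necks (8 mm each; both ends alike), about 0.25 kg, lying on the bench. Origin at its middle on its axis; its y runs along the cylinder.
- short_cyl: Bystander: a shorter steel cylinder, 24 mm in diameter, 68 mm long, lying. Origin at its middle; y along it.
- reducer: Bystander: a steel pipe reducer standing on its 52 mm flange, 46 mm tall. Origin at the centre of its underside.
- clamp_ring: Bystander: an aluminium ring 60 mm wide, 16 mm tall, lying flat. Origin under its centre.
- wrench: Bystander: a steel wrench lying flat, its x along it.
- jar: Bystander: a closed jar 56 mm in diameter, 75 mm tall. Origin under its centre.
Things that resemble listed ones, but are neither listed nor needed, are in the scene too. What is shaped like the sample but brown or yellow is not meant.

How it is judged:
On the way, in this order (a step that is already met when the one before it is completed fails the run):
1. the tailstock is drawn back far enough to admit the cylinder (joint below 0.024) (value of joint tailstock below 0.024 m), for 0.1 s.
2. the sample cylinder lies in both V rests between end stop and nose, let go by the fingers (x of sample in the frame of seat between -0.004 and 0.004 m and z of sample in the frame of seat between -0.004 and 0.004 m and angle between the y axis of sample and the y axis of seat, either way round below 0.08 rad and y of sample in the frame of seat between -0.003 and 0.029 m and contact force between the fingers and sample below 0.2 N), for 0.2 s.
At the end, for the whole second after the job is handed in: The sample cylinder lies in both V rests (within 4 mm of their axis across and in height, within 0.08 rad of it), home against the end stop within 3 mm, at rest and released, with the tailstock's nose up against it (joint between 0.023 and 0.029) (x of sample in the frame of seat between -0.004 and 0.004 m and z of sample in the frame of seat between -0.004 and 0.004 m and angle between the y axis of sample and the y axis of seat, either way round below 0.08 rad and y of sample in the frame of seat between -0.003 and 0.003 m and value of joint tailstock between 0.023 and 0.029 m and contact force between the fingers and sample below 0.2 N and linear speed of sample below 0.01 m/s); the robot touches nothing.
It fails at once if the nose presses on the cylinder with more than 40 N (contact force between sample and tailstock above 40 N).
It fails at once if another part on the bench (short cylinder, reducer, ring, wrench or jar) is moved by more than 30 mm (distance of any of short_cyl, reducer, clamp_ring, wrench, jar from where it was at the start of the episode above 0.03 m).
It also fails if it takes over 59 s, if anything falls off the work surface, if the arm or the gripper's body presses on something with over 40 N, if the wrist force passes 120 N, or if a joint passes its speed limit or range.

ROBOT

A 6-joint arm with a two-finger parallel gripper is mounted at the origin on the work surface. World frame = base frame: x ahead of the robot, y to its left, z up, the work surface at z = 0. Lengths are in m, angles in rad, forces in N, time in s.
With the tool pointing down it reaches from about 0.375 to 0.975 m from the base axis. Payload 3.8 kg.
Tool frame: the origin (TCP) lies midway between the tips of the shut fingers; the grasp point (between the pads) lies 19 mm behind it; x points along the fingers, z is the direction in which the jaws open and shut, and the axes are right-handed (so a half turn about x gives the same grasp; the last joint's range is limited). The gripper opens to 88 mm and grips with 3 to 60 N. Pads are 18 mm wide; open, the fingers measure 123 mm over their backs; the gripper's body (75 mm by 187 mm) begins 45 mm behind the grasp point.
Start: joints at [1.169, 0.264, 1.604, -0, 1.274, -0.037], TCP at [0.241, 0.631, 0.205] pointing down, gripper open.
Joint ranges: [-2.63, 2.63], [-0.94, 2.18], [0.31, 2.57], [-1.31, 4.45], [0, 2.66], [-2.55, 2.55]. Speed limits (rad/s): [2.57, 2.57, 3.14, 3.14, 3.14, 3.14].

INTERFACE

Orientations are given as a 3x3 rotation matrix whose columns are the frame's x, y, z axes.
In Python, from bench import robot gives the robot as it stands. Calls block until the motion is done:
- robot.move_ptp(position, orientation): joint-space move of the TCP to a pose.
- robot.move_l(position, rot=None, velocity=0.15): straight line of the TCP; rot=None keeps the orientation; velocity is the mean speed in m/s.
- robot.set_joints(angles): joint-space move.
- robot.release() and robot.grasp(): open the fingers fully, or close them until they stop; the grip force is fixed at half the most.
- robot.pause(seconds).
- robot.inverse_kinematics(position, orientation): joint angles nearest the present ones, or None.
- robot.grab_frame(name): name is "scene" or "top" or "wrist"; returns a dict with "pixels" (420x560x3 uint8, red, green, blue), "fx", "fy", "cx", "cy" (pixels), "k1" (the pictures are not rectified: a ray, as slopes to the right and down, at radius r is drawn at 1 + k1 r^2 times it, then the intrinsics apply), "origin" and "attitude" of the camera in the world. Camera axes: x right, y down, z forward; pixel columns grow to the right and rows downward; lengths in m; the calibration is good to about 2 mm. A picture is of the moment at which its call begins. There is no depth.
A pose or a line that the arm cannot do raises robot.MotionError and nothing moves.
- robot.hand_in(): hands the job in, once; it reports no verdict.
Trained networks look in a picture, given as the dict that the camera call returned (one of the last four; its "shot" number tells which), for a name from the list of things; names that differ only in an ending like _2 or _b are one class to them, and where a whole thing is asked for, a point or a joint stands for the part that bears it (a point fixed in the world has none). Each returns a list of dicts, best first, with "conf" (0 to 1); they miss things now and then, are a little off and sometimes report something else, mostly with a low value. They report only what shows in the picture. A call takes as long as a camera call. They do not tell look-alikes from the thing itself.
- robot.find_in(picture, label): "position" ([x, y, z] in m, in world coordinates, good to about 4 mm: the middle of the surface that is visible of it).
- robot.cut_out(picture, label): "pixels" (420x560 bool, what is visible of it).
- robot.tip_of(picture, label): "position" ([x, y, z] in m, in world coordinates, good to about 4 mm: a listed point, or the origin of a listed thing).
Readings, each from a call of its own:
- robot.current_time_s(): time.
- robot.current_joint_positions(): joint angles.
- robot.current_qvel(): joint speeds.
- robot.current_tau(): joint torques, N m.
- robot.current_ee_pos(): TCP position.
- robot.current_tcp_rot(): TCP orientation.
- robot.current_wrist_force(): force on the tool from outside, world axes, zero at the start.
- robot.current_ft_torque(): the same for the moment, N m.
- robot.current_gripper_width(): opening from 0.0 (shut) to 1.0 (fully open).
Only numpy, scipy, OpenCV 4.12 (cv2) and the standard library are available. Lean on these libraries where they do the work, as an engineer would, in place of code of your own. Each camera call takes 0.05 s, during which the arm holds its last target. There are 200 camera calls.

## Working session

There is one attempt and no reset: what is moved stays moved. The work goes in short steps, each a Python script; the robot and the scene stay as the last script left them, time stands still between calls to the robot, and variables do not carry over. Pictures are saved under pics/ and viewed, about 8 in all and at most 12, crops included, and the job is handed in when it is done.

```bash
ls; mkdir -p pics
python3 - <<'E'
from bench import robot
import cv2,numpy as np
for n in ["scene","top"]:
    f=robot.grab_frame(n)
    cv2.imwrite(f"pics/{n}0.png",f["pixels"][:,:,::-1])
    print(n,f["origin"],np.round(f["attitude"],3).tolist(),f["fx"],f["k1"])
    for l in ["sample","tailstock_grip","nose","seat","pipe","fixture","short_cyl","reducer","clamp_ring","wrench","jar"]:
        print(l,[(np.round(d["position"],3).tolist(),round(d["conf"],2)) for d in robot.tip_of(f,l)[:4]])
print(robot.current_time_s())
E
```

```text
pics
scene [1.38744379 0.31035963 0.82330248] [[-0.336, 0.541, -0.771], [0.941, 0.175, -0.288], [-0.021, -0.823, -0.568]] 537.8100325611589 -0.1480110214005132
sample [([0.319, -0.344, 0.011], 0.96), ([0.554, -0.071, 0.014], 0.65), ([0.362, -0.034, 0.016], 0.63), ([0.296, -0.187, 0.014], 0.59)]
tailstock_grip [([0.56, 0.146, 0.105], 0.56), ([0.631, 0.162, 0.056], 0.37)]
nose [([0.635, 0.162, 0.057], 0.73)]
seat [([0.646, 0.158, 0.056], 0.96), ([0.531, -0.271, -0.002], 0.34)]
pipe [([0.582, 0.178, 0.166], 0.84)]
fixture [([0.582, 0.153, 0.002], 0.89)]
short_cyl [([0.648, -0.175, 0.013], 0.69)]
reducer [([0.532, -0.272, -0.001], 0.66)]
clamp_ring [([0.438, -0.396, 0.0], 0.58)]
wrench [([0.464, 0.356, 0.001], 0.8), ([0.438, -0.397, 0.003], 0.73)]
jar [([0.592, -0.426, -0.003], 0.88)]
top [ 0.26443243 -0.00883903  1.52897906] [[-0.028, -0.99, 0.14], [-1.0, 0.029, 0.001], [-0.005, -0.14, -0.99]] 515.7843039222405 -0.1590999621027911
sample [([0.3, -0.189, 0.017], 0.69), ([0.359, -0.037, 0.015], 0.62), ([0.323, -0.344, 0.016], 0.61), ([0.436, -0.175, 0.019], 0.59)]
tailstock_grip [([0.566, 0.156, 0.108], 0.69)]
nose [([0.634, 0.157, 0.055], 0.65), ([0.595, -0.422, -0.002], 0.4)]
seat [([0.652, 0.162, 0.054], 0.66)]
pipe [([0.583, 0.181, 0.165], 0.84)]
fixture [([0.582, 0.153, -0.0], 0.59)]
short_cyl [([0.652, -0.178, 0.015], 0.53)]
reducer []
clamp_ring [([0.441, -0.397, -0.002], 0.45)]
wrench [([0.467, 0.36, -0.004], 0.92)]
jar [([0.593, -0.423, -0.002], 0.64)]
1.2
```

View pics/scene0.png

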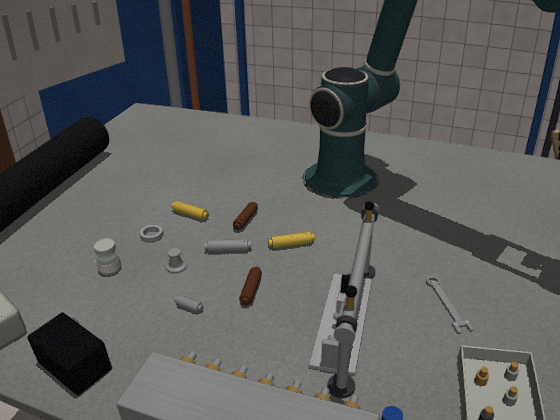

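View pics/top0.png

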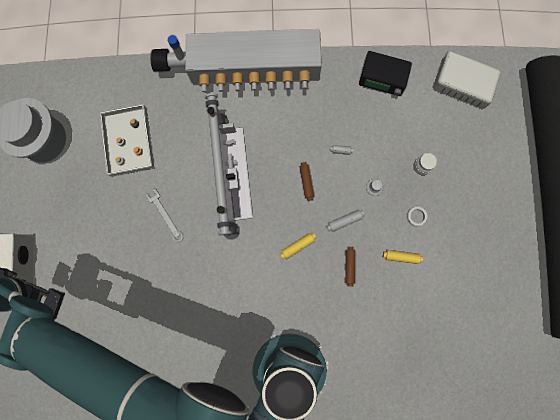

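The scene shows the grey sample at top-image pixel (346,220), roughly (0.436,-0.175). The yellow and brown look-alikes lie near it. The fixture and pipe run from (212,105) to (228,230), with the tailstock well forward. Next I'll go to a hover on the fixture's -x side and look with the wrist camera.

```bash
cat > h.py <<'E'
from bench import robot
import cv2,numpy as np
Z=np.array([0,0,1.])
class Fix:
    def __init__(s,o,yaw):   # yaw: y_f=(-cos,-sin)
        s.o=np.array([o[0],o[1],0.]); s.y=np.array([-np.cos(yaw),-np.sin(yaw),0]); s.x=np.cross(s.y,Z)
    def p(s,x,y,z): return s.o+x*s.x+y*s.y+z*Z
    def rot(s,t,kind,sg):
        a=np.sin(t)*s.x-np.cos(t)*Z
        z=sg*(s.y if kind=="grip" else np.cos(t)*s.x+np.sin(t)*Z)
        return np.stack([a,np.cross(z,a),z],1)
def proj(f,P):
    c=(np.atleast_2d(P)-f["origin"])@np.array(f["attitude"]); u=c[:,:2]/c[:,2:]
    u=u*(1+f["k1"]*(u**2).sum(1,keepdims=True))
    return u*[f["fx"],f["fy"]]+[f["cx"],f["cy"]]
def ray(f,px,z):
    q=(np.array(px,float)-[f["cx"],f["cy"]])/[f["fx"],f["fy"]]; u=q.copy()
    for _ in range(20): u=q/(1+f["k1"]*(u@u))
    d=np.array(f["attitude"])@[u[0],u[1],1]; return f["origin"]+d*(z-f["origin"][2])/d[2]
def save(f,n,k=1): cv2.imwrite(f"pics/{n}.png",cv2.resize(f["pixels"][:,:,::-1],None,fx=k,fy=k))
E
python3 - <<'E'
from h import *
F=Fix((0.582,0.153),0.1); D=np.pi/180
print(np.round(robot.current_tcp_rot(),2).tolist())
for kind in("grip","cyl"):
  for sg in(1,-1):
    for P in (F.p(-.13,.03,.40),F.p(0,.03,.08) if kind=="grip" else F.p(0,-.06,.05)):
        q=robot.inverse_kinematics(P,F.rot(33*D,kind,sg)); print(kind,sg,None if q is None else np.round(q,2))
E
```

```text
[[0.0, -0.93, 0.36], [-0.0, 0.36, 0.93], [-1.0, -0.0, -0.0]]
grip 1 None
grip 1 None
grip -1 [-0.34  0.09  1.56  0.52  1.73 -0.42]
grip -1 [-0.14  0.26  1.98  0.62  1.14 -0.57]
cyl 1 [-0.34  0.09  1.56  0.52  1.73 -1.99]
cyl 1 [-0.1   0.44  1.8   0.63  1.12 -2.12]
cyl -1 [-0.34  0.09  1.56  0.52  1.73  1.15]
cyl -1 [-0.1   0.44  1.8   0.63  1.12  1.02]
```

Run:
```python
from h import *
F=Fix((0.582,0.153),0.1); D=np.pi/180; R=F.rot(33*D,"grip",-1)
p=robot.current_ee_pos(); robot.move_l(np.array(p)+[0,0,.22],velocity=.3)
robot.move_ptp(F.p(-.20,.0,.34),R)
f=robot.grab_frame("wrist"); save(f,"w1",1.4)
Rt=np.array(robot.current_tcp_rot()); print("cam in tool",np.round(Rt.T@(f["origin"]-robot.current_ee_pos()),3),np.round(Rt.T@f["attitude"],2).tolist())
for l in ["tailstock_grip","nose","seat","pipe","fixture"]:
    print(l,[(np.round(d["position"],3).tolist(),round(d["conf"],2)) for d in robot.tip_of(f,l)[:3]])
# draw model for current estimate
im=f["pixels"][:,:,::-1].copy()
print(robot.current_time_s(), robot.current_wrist_force())
np.savez("w1.npz",**{k:np.array(v) for k,v in f.items()})
```

```text
cam in tool [-0.181  0.082 -0.001] [[-0.0, -0.31, 0.95], [0.0, -0.95, -0.31], [1.0, 0.0, 0.0]]
tailstock_grip [([0.56, 0.15, 0.102], 0.75)]
nose [([0.64, 0.162, 0.052], 0.56)]
seat [([0.654, 0.161, 0.054], 0.82)]
pipe [([0.584, 0.179, 0.166], 0.91)]
fixture [([0.586, 0.156, 0.001], 0.88)]
5.2 [ 0.43541989 -0.03450167  0.31944855]
```

View pics/w1.png

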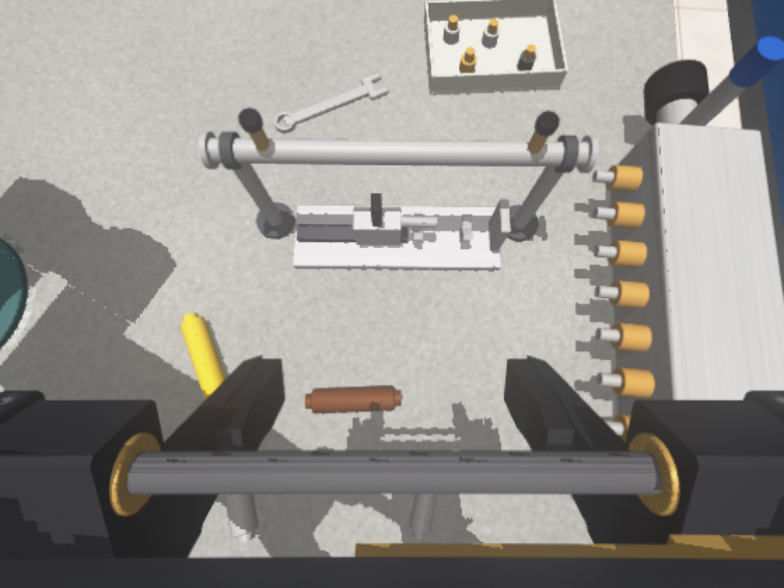

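The wrist image shows the fixture clearly: grip at displayed (376,205), stop at (505,215), sample rests between. The blocks behind the fingers look wide along the jaw direction. Whether they move with the jaws decides the clearance to the pipe, so I'll check that now with a close/open.

Run:
```python
from h import *
def shot():
    out=[]
    p=np.array(robot.current_ee_pos()); R=np.array(robot.current_tcp_rot())
    for n in("top","scene"):
        f=robot.grab_frame(n); im=f["pixels"][:,:,::-1].copy()
        c=proj(f,p+R@[-.08,0,0])[0].astype(int)
        k=5 if n=="top" else 3
        h=200//k; w=190//k
        x0=max(0,c[0]-w);y0=max(0,c[1]-h)
        cr=cv2.resize(im[y0:y0+2*h,x0:x0+2*w],(380,300*400//400),interpolation=cv2.INTER_CUBIC)
        sx=380/(2*w); sy=300/(2*h)
        for x,col in((-.019,(0,0,255)),(-.064,(0,255,0)),(-.12,(255,0,0))):
            for y in(-.0375,.0375):
                a=[((proj(f,p+R@[x,y,z])[0]-[x0,y0])*[sx,sy]).astype(int) for z in(-.0935,.0935)]
                cv2.line(cr,tuple(map(int,a[0])),tuple(map(int,a[1])),col,1)
        out.append(cr)
    return np.hstack(out)
a=shot(); t=robot.current_time_s(); robot.grasp(); print(robot.current_time_s()-t)
b=shot(); f=robot.grab_frame("wrist"); cv2.imwrite("pics/g.png",np.vstack([a,b])); save(f,"w1c",1)
robot.release(); print(robot.current_time_s())
```

```text
1.2999999999999998
8.075
```

View pics/g.png

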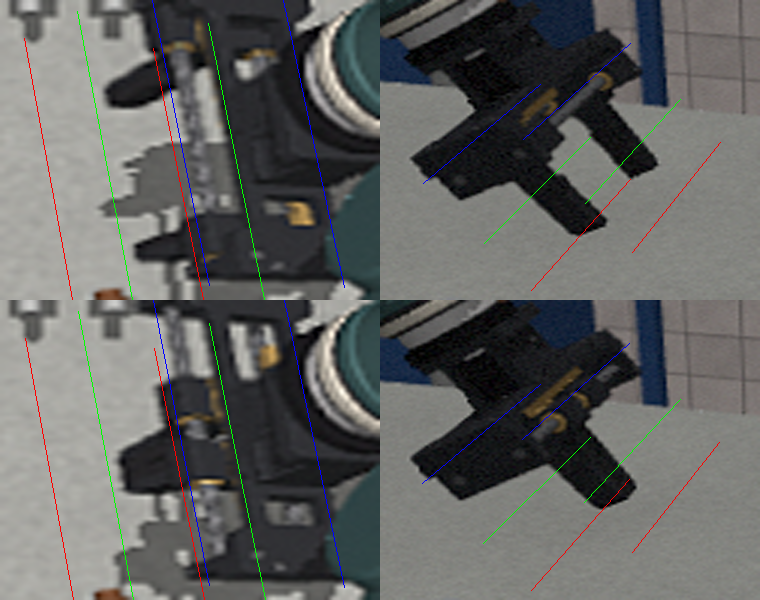

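View pics/w1c.png

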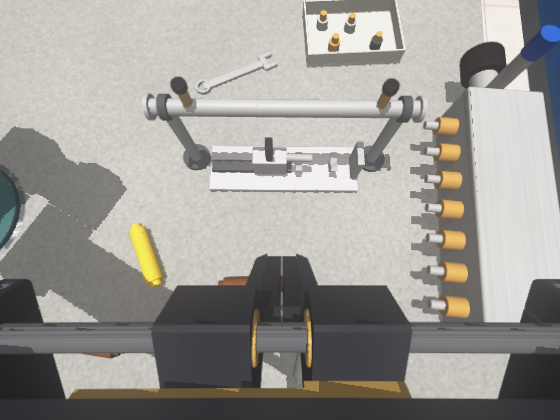

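```bash
python3 - <<'E'
from h import *
p=np.array(robot.current_ee_pos()); R=np.array(robot.current_tcp_rot())
print(p, np.round(R,3).tolist())
for n in("top","scene","wrist"):
    f=robot.grab_frame(n); print(n,f["fx"],f["fy"],f["cx"],f["cy"],f["k1"],"grip",proj(f,[.56,.151,.104]).round(1),"pipe",proj(f,[.583,.178,.165]).round(1),"base",proj(f,[0,0,0.]).round(1),"tcp",proj(f,p).round(1), "-.03",proj(f,p+R@[-.03,0,0]).round(1))
    save(f,"chk_"+n)
E
python3 -c "
import cv2,numpy as np
t=cv2.imread('pics/chk_top.png')[100:300,180:330];s=cv2.imread('pics/chk_scene.png')[120:380,250:420]
a=cv2.resize(t,(420,560));b=cv2.resize(s,(366,560));cv2.imwrite('pics/chk.png',np.hstack([a,b]))"
```

```text
[ 0.60197216 -0.045988    0.34000295] [[-0.054, -0.084, 0.995], [0.542, 0.834, 0.1], [-0.839, 0.545, 0.0]]
top 515.7843039222405 515.7843039222405 287.12074050824174 207.15802517989331 -0.1590999621027911 grip [[230. 176.]] pipe [[217.4 163.5]] base [[289.2 370.8]] tcp [[301.1 136.5]] -.03 [[308.2 132.6]]
scene 537.8100325611589 537.8100325611589 276.48290872710686 219.4014423492894 -0.1480110214005132 grip [[346.7 276.6]] pipe [[359.3 262.7]] base [[339.7 177.5]] tcp [[243.1 170.6]] -.03 [[233.7 157.6]]
wrist 295.0813385822845 295.0813385822845 281.3103588986887 213.6306768668158 0.012386174689127569 grip [[267.9 144.1]] pipe [[284.1 107.9]] base [[-40.2 216.6]] tcp [[282.1 245. ]] -.03 [[282.3 266.7]]
```

View pics/chk.png

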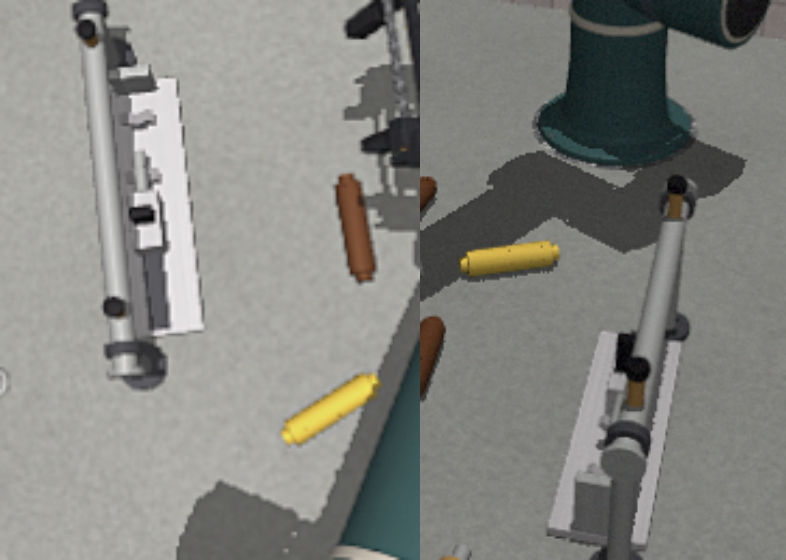

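Projection agrees to about 1 px on known points: grip seen at (231,176) in the top image, predicted (230,176). The fingertips, however, appear about 25 mm behind the reported TCP in the top, scene and wrist views. I'll settle that with a gentle touch of the bench at a clear spot instead of assuming.

Run:
```python
from h import *
t0=robot.current_time_s()
robot.move_l([.63,.02,.05],velocity=.35); robot.pause(.15)
F0=np.array(robot.current_wrist_force()); print(F0.round(2), robot.current_ee_pos())
z=.05
while z>-.03:
    z-=.003; robot.move_l([.63,.02,z],velocity=.06)
    d=np.array(robot.current_wrist_force())-F0
    if np.linalg.norm(d)>4: break
print(z,d.round(1),np.round(robot.current_ee_pos(),4))
f=robot.grab_frame("wrist"); save(f,"touch")
robot.move_l([.63,.02,.08],velocity=.3)
print(robot.current_time_s()-t0,robot.current_time_s())
```

```text
[0.09 0.96 0.09] [0.63207873 0.0189239  0.05275328]
-0.025000000000000005 [-3.4 -1.6  7.8] [ 0.6301  0.0201 -0.0233]
7.950000000000001 16.175
```

The touch met the bench at a reported TCP z of about -23 mm. The real fingertips are therefore about 30 mm behind the reported TCP along the tool, which agrees with the pictures, and I'll use that offset from here on. The body is 187 mm wide along the jaw direction, so the cylinder has to go in at about 55° of tilt to clear the pipe. Next: fit the fixture and sample poses offline and check the kinematics.

Run:
```python
from h import *
from scipy.optimize import least_squares
T=robot.grab_frame("top"); S=robot.grab_frame("scene")
obs=[(T,(252.5,217.9),(-.045,.14,.012)),(T,(242.9,128.2),(-.045,-.14,.012)),(S,(336.9,274.2),(-.045,.14,.012)),(S,(309.5,366.2),(-.045,-.14,.006)),(S,(355.9,373.1),(.045,-.14,.006))]
res=lambda v: np.concatenate([(proj(f,Fix(v[:2],v[2]).p(*m))[0]-u) for f,u,m in obs]+[(np.array(v[:2])-[.5842,.1543])/.002])
s=least_squares(res,[.584,.154,.1]); print(s.x.round(4),s.fun.round(1))
im=cv2.imread("pics/top0.png"); c=im[195:245,315:380]; hsv=cv2.cvtColor(c,cv2.COLOR_BGR2HSV)
f2=T
m=((cv2.absdiff(cv2.cvtColor(c,cv2.COLOR_BGR2GRAY),np.full(c.shape[:2],int(np.median(c)),np.uint8))>14)).astype(np.uint8)
ms=robot.cut_out(T,"sample")
for d in ms[:6]:
    ys,xs=np.nonzero(d["pixels"]); r=cv2.minAreaRect(np.stack([xs,ys],1).astype(np.float32))
    b=cv2.boxPoints(r); e=[(b[i]+b[(i+1)%4])/2 for i in range(4)]
    L=[np.linalg.norm(e[i]-e[i+2]) for i in(0,1)]; i=int(np.argmax(L))
    A,B=ray(T,e[i],.02),ray(T,e[i+2],.02)
    print(round(d["conf"],2),np.round(r[0]),"mid",((A+B)/2).round(4),"len",round(float(np.linalg.norm(A-B)),3),"dir",((B-A)/np.linalg.norm(B-A)).round(3),"col",T["pixels"][ys,xs].mean(0).round())
F=Fix(s.x[:2],s.x[2]); D=np.pi/180; E=.030
a=lambda R:R[:,0]
for t in(50,55,58):
    R=F.rot(t*D,"cyl",-1)
    for back in(0,.12):
        q=robot.inverse_kinematics(F.p(0,-.057,.057)+a(R)*(.007+E-back),R); print("cyl",t,back,None if q is None else np.round(q,2))
R=F.rot(35*D,"grip",-1)
for y in(.022,.085):
    q=robot.inverse_kinematics(F.p(-.002,y,.093)+a(R)*(.019+E),R); print("grip",y,None if q is None else np.round(q,2))
print(robot.current_time_s(), np.round(robot.current_joint_positions(),2))
```

```text
[0.5841 0.1568 0.0815] [-1.6  0.7 -1.  -0.2 -2.2 -1.8 -0.4 -0.4 -0.6  1.2 -0.   1.3]
0.83 [402. 256.] mid [ 0.322  -0.3411  0.02  ] len 0.115 dir [-0.163 -0.987  0.   ] col [208. 184.  79.]
0.75 [308. 186.] mid [ 0.5397 -0.0714  0.02  ] len 0.078 dir [-0.991 -0.137  0.   ] col [101.  66.  46.]
0.69 [291. 251.] mid [ 0.3477 -0.0148  0.02  ] len 0.064 dir [-0.489  0.872  0.   ] col [185. 163.  76.]
0.68 [416. 216.] mid [ 0.4405 -0.3917  0.02  ] len 0.058 dir [0.031 1.    0.   ] col [188. 184. 186.]
0.38 [352. 278.] mid [ 0.2644 -0.1921  0.02  ] len 0.035 dir [-0.999  0.041  0.   ] col [98. 61. 40.]
0.35 [230. 165.] mid [0.6168 0.1623 0.02  ] len 0.457 dir [-0.996 -0.094  0.   ] col [152. 151. 151.]
cyl 50 0 [-0.18  0.57  1.8   0.9   1.24  0.79]
cyl 50 0.12 [-0.31  0.51  1.72  0.8   1.41  0.83]
cyl 55 0 [-0.21  0.61  1.79  0.95  1.3   0.73]
cyl 55 0.12 [-0.34  0.56  1.71  0.85  1.46  0.78]
cyl 58 0 [-0.22  0.64  1.79  0.98  1.33  0.7 ]
cyl 58 0.12 [-0.36  0.59  1.7   0.88  1.49  0.75]
grip 0.022 [-0.1   0.31  1.99  0.69  1.08 -0.59]
grip 0.085 [-0.12  0.21  2.12  0.7   1.07 -0.63]
16.325 [-0.31  0.43  1.76  0.55  1.27 -0.66]
```

```bash
cat >> h.py <<'E'
F=Fix((.584,.1555),.094); D=np.pi/180; E=.030
def tcp(P,R,g): return np.asarray(P)+R[:,0]*(g+E)   # put point P at g behind the real tips
def st(m=""): print(m,"t",round(robot.current_time_s(),2),"F",np.round(robot.current_wrist_force(),1),"w",round(robot.current_gripper_width(),3),"p",np.round(robot.current_ee_pos(),4))
E
python3 - <<'E'
from h import *
R=F.rot(35*D,"grip",-1)
P=tcp(F.p(-.002,.0225,.093),R,.019)
robot.move_l(P-.09*R[:,0],rot=R,velocity=.35)
f=robot.grab_frame("wrist"); g=[d for d in robot.tip_of(f,"tailstock_grip") if d["conf"]>.4]
st(); print([(d["position"]-F.o)@np.stack([F.x,F.y,Z],1) for d in g], "pred px",proj(f,F.p(0,.0225,.106)).round())
save(f,"w2",1.2)
E
```

```text
t 16.96 F [-0.1 -1.1 -0.9] w 1.001 p [0.564  0.1275 0.1256]
[array([-0.00185168,  0.02297523,  0.102     ])] pred px [[283. 218.]]
```

View pics/w2.png

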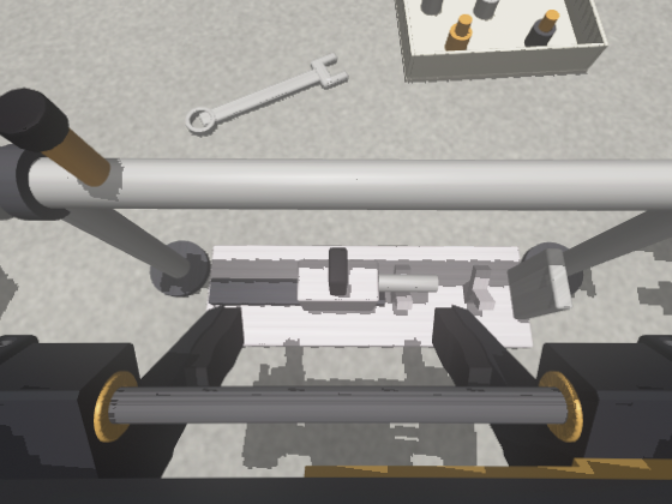

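The grip is at displayed (338,255) in the wrist picture, centred between the fingers and within a few mm of the prediction. The path in under the pipe looks clear, so I'll go in, grasp and pull back.

Run:
```python
from h import *
R=F.rot(35*D,"grip",-1)
P=tcp(F.p(.000,.0225,.091),R,.019)
robot.move_l(P,velocity=.2); st("in")
robot.grasp(); st("grasp")
robot.move_l(P+.062*F.y,velocity=.15); st("pulled")
f=robot.grab_frame("wrist"); save(f,"w3"); 
for l in("tailstock_grip","nose"): print(l,[((d["position"]-F.o)@np.stack([F.x,F.y,Z],1)).round(4).tolist()+[round(d["conf"],2)] for d in robot.tip_of(f,l)])
```

```text
in t 17.57 F [ 0.8 -0.2 -0.3] w 0.999 p [0.5595 0.1809 0.0508]
grasp t 18.71 F [-1.8 -1.1  1.3] w 0.131 p [0.5585 0.1814 0.0508]
pulled t 19.27 F [-3.9  0.8  1.8] w 0.131 p [0.4959 0.1757 0.0508]
tailstock_grip [[-0.0032, 0.0833, 0.1037, 0.86]]
nose [[0.0016, 0.0074, 0.0532, 0.75]]
```

Run:
```python
from h import *
T={"origin":0}
robot.release(); st("rel")
R=F.rot(35*D,"grip",-1); p=np.array(robot.current_ee_pos())
robot.move_l(p-.10*R[:,0],velocity=.4); st("back")
d=np.array([.39,-.92,0]);d/=np.linalg.norm(d)
c=np.array([.436,-.175,.015])
best=None
for s in(1,-1):
    z=s*np.cross(d,Z); Rv=np.stack([-Z,np.cross(z,-Z),z],1)
    q=robot.inverse_kinematics(tcp(c+[0,0,.12],Rv,0),Rv); print(s,None if q is None else np.round(q,2))
    if q is not None and (best is None or abs(q[5]-.73)<abs(best[0][5]-.73)): best=(q,Rv)
robot.move_ptp(tcp(c+[0,0,.12],best[1],0),best[1]); st("hover")
f=robot.grab_frame("wrist"); save(f,"w4")
print("pred",proj(f,[c,c+.058*d,c-.058*d]).round().tolist())
print([(np.round(x["position"],4).tolist(),round(x["conf"],2)) for x in robot.tip_of(f,"sample")])
for x in robot.cut_out(f,"sample"):
    ys,xs=np.nonzero(x["pixels"]); r=cv2.minAreaRect(np.stack([xs,ys],1).astype(np.float32))
    b=cv2.boxPoints(r); e=[(b[i]+b[(i+1)%4])/2 for i in range(4)]
    i=int(np.argmax([np.linalg.norm(e[i]-e[i+2]) for i in(0,1)])); A,B=ray(f,e[i],.015),ray(f,e[i+2],.015)
    print(round(x["conf"],2),np.round(r[0]),"mid",((A+B)/2).round(4),"len",round(float(np.linalg.norm(A-B)),3),"dir",((B-A)/np.linalg.norm(B-A)).round(3),"col",f["pixels"][ys,xs].mean(0).round())
```

```text
rel t 20.61 F [-0.2  0.  -0.8] w 1.001 p [0.4972 0.1755 0.0508]
back t 21.01 F [-1.  -0.  -0.3] w 1.004 p [0.5044 0.1172 0.1346]
1 [-0.43 -0.04  2.13 -0.    1.05  2.31]
-1 [-0.43 -0.04  2.13 -0.    1.05 -0.84]
hover t 22.07 F [ 0.2 -0.3  1. ] w 0.996 p [ 0.4356 -0.1738  0.104 ]
pred [[282.0, 208.0], [282.0, 262.0], [282.0, 146.0]]
[([0.4329, -0.1789, 0.0173], 0.94), ([0.557, -0.0642, 0.0164], 0.8), ([0.3637, -0.0345, 0.0136], 0.76), ([0.3197, -0.3419, 0.0087], 0.58)]
0.9 [128. 284.] mid [ 0.3202 -0.3142  0.015 ] len 0.068 dir [-0.39  -0.921  0.   ] col [220. 205.  85.]
0.86 [278. 208.] mid [ 0.4344 -0.1811  0.015 ] len 0.122 dir [ 0.387 -0.922  0.   ] col [163. 162. 160.]
0.76 [130. 161.] mid [ 0.294  -0.1884  0.015 ] len 0.123 dir [ 0.998 -0.057  0.   ] col [145. 102.  78.]
0.68 [452. 153.] mid [ 0.5569 -0.0682  0.015 ] len 0.127 dir [0.99  0.144 0.   ] col [150. 106.  81.]
0.61 [268.  47.] mid [ 0.3734 -0.0561  0.015 ] len 0.072 dir [ 0.5   -0.866  0.   ] col [234. 221.  88.]
```

View pics/w4.png

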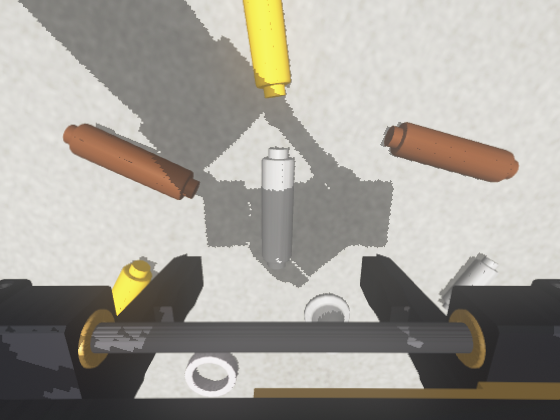

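The grey sample is at (278,208), mid (0.434,-0.180), 122 mm long by my measure, direction (0.387,-0.922), with free space for the fingers on both sides. I'll pick it up and go to the approach pose.

Run:
```python
from h import *
d=np.array([.388,-.922,0]);d/=np.linalg.norm(d); c=np.array([.434,-.180,.015])
z=-np.cross(d,Z); Rv=np.stack([-Z,np.cross(z,-Z),z],1)
P=tcp(c,Rv,.008)
robot.move_l(P,rot=Rv,velocity=.2); st("down")
robot.grasp(); st("grasp")
robot.move_l(P+[0,0,.12],velocity=.35); st("up")
if robot.current_gripper_width()>.25:
    R=F.rot(56*D,"cyl",-1)
    robot.move_ptp(tcp(F.p(0,-.058,.059),R,.008)-.14*R[:,0],R); st("appr")
    for n in("wrist","scene"):
        f=robot.grab_frame(n); save(f,"w5_"+n)
        for l in("seat","sample","pipe"): print(n,l,[((x["position"]-F.o)@np.stack([F.x,F.y,Z],1)).round(4).tolist()+[round(x["conf"],2)] for x in robot.tip_of(f,l)[:2]])
    im=np.hstack([cv2.imread("pics/w5_wrist.png"),cv2.resize(cv2.imread("pics/w5_scene.png")[130:340,180:460],(560,420))]); cv2.imwrite("pics/w5.png",cv2.resize(im,(800,300)))
```

```text
down t 23.01 F [-0.1 -0.5 -0.2] w 0.999 p [ 0.4347 -0.1802 -0.0224]
grasp t 23.93 F [-0.7 -0.1  0.2] w 0.326 p [ 0.4339 -0.18   -0.0231]
up t 24.43 F [ 0.1  0.4 -3.6] w 0.33 p [ 0.4344 -0.1802  0.0978]
appr t 25.87 F [ 0.4 -1.  -2.3] w 0.33 p [0.6487 0.0768 0.1146]
wrist seat []
wrist sample [[-0.114, -0.054, 0.136, 0.83]]
wrist pipe [[0.0219, -0.0025, 0.1604, 0.94]]
scene seat [[-0.34, -0.0379, 0.0111, 0.71], [0.2126, 0.0997, 0.0021, 0.69]]
scene sample [[-0.1666, 0.2376, 0.0187, 0.84], [-0.1194, -0.0577, 0.139, 0.68]]
scene pipe [[0.0219, -0.0015, 0.165, 0.61], [0.2105, 0.0995, 0.001, 0.2]]
```

View pics/w5.png

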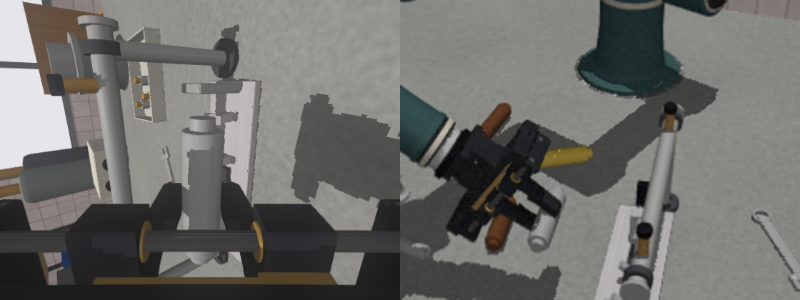

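The sample is held at the expected place: measured (-0.114,-0.054,0.136) in the fixture frame, planned (-0.116,-0.058,0.137). The width reads 29 mm. Now I'll insert it with force checks.

Run:
```python
from h import *
R=F.rot(56*D,"cyl",-1); P=tcp(F.p(0,-.058,.059),R,.008)
F0=np.array(robot.current_wrist_force()); ok=True
for b in(.04,.02,.01,0):
    robot.move_l(P-b*R[:,0],velocity=.15); d=np.array(robot.current_wrist_force())-F0
    print(b,d.round(1))
    if np.linalg.norm(d)>8: ok=False;break
st("in")
if ok:
    for k in range(1,9):
        robot.move_l(P-[0,0,.001*k],velocity=.02); d=np.array(robot.current_wrist_force())-F0
        print(k,d.round(1))
        if np.linalg.norm(d)>5: break
st("low")
f=robot.grab_frame("scene"); save(f,"w6_scene"); f=robot.grab_frame("wrist"); save(f,"w6_wrist")
im=np.hstack([cv2.imread("pics/w6_wrist.png"),cv2.resize(cv2.imread("pics/w6_scene.png")[190:400,220:500],(560,420))]); cv2.imwrite("pics/w6.png",cv2.resize(im,(800,300)))
```

```text
0.04 [-0.2  1.6  1. ]
0.02 [0.2 1.9 0. ]
0.01 [-0.4  2.   0.5]
0 [-0.   2.  -0.4]
in t 27.87 F [ 0.1  0.3 -2.8] w 0.329 p [0.6382 0.1929 0.0373]
1 [-0.4  3.   0.9]
2 [-0.   1.6  1. ]
3 [-1.8 -1.4  6. ]
low t 28.62 F [-1.6 -3.1  3.5] w 0.334 p [0.6391 0.1922 0.0357]
```

View pics/w6.png

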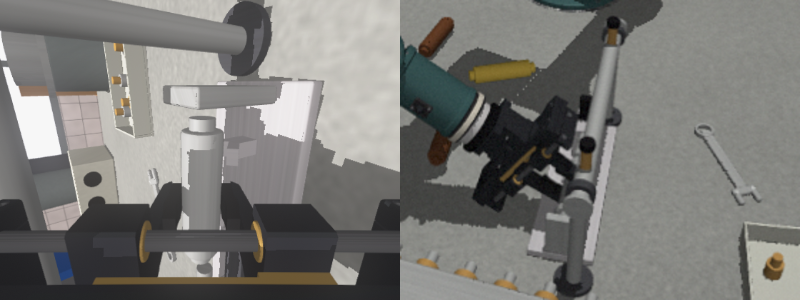

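Contact is felt at about the seat height and the cylinder lies over the rests, with a gap to the stop. I'll release and back straight out.

Run:
```python
from h import *
R=F.rot(56*D,"cyl",-1); p=np.array(robot.current_ee_pos())
robot.release(); st("rel")
robot.move_l(p-.14*R[:,0]+[0,0,.004],velocity=.3); st("back")
for n in("wrist","scene"):
    f=robot.grab_frame(n); save(f,"w7_"+n)
    for l in("sample","nose","tailstock_grip","seat"): print(n,l,[((x["position"]-F.o)@np.stack([F.x,F.y,Z],1)).round(4).tolist()+[round(x["conf"],2)] for x in robot.tip_of(f,l)[:2]])
im=np.hstack([cv2.imread("pics/w7_wrist.png"),cv2.resize(cv2.imread("pics/w7_scene.png")[230:400,250:476],(560,420))]); cv2.imwrite("pics/w7.png",cv2.resize(im,(800,300)))
```

```text
rel t 29.68 F [-2.7  4.1  9.8] w 1.0 p [0.6385 0.1947 0.0387]
back t 30.31 F [-0.3 -0.1 -0.2] w 1.002 p [0.6495 0.0769 0.1172]
wrist sample [[0.0001, -0.0576, 0.0567, 0.96]]
wrist nose [[-0.0, 0.0082, 0.0569, 0.78]]
wrist tailstock_grip []
wrist seat []
scene sample [[-0.3175, 0.3173, 0.0163, 0.8], [-0.0064, -0.0594, 0.0548, 0.73]]
scene nose [[0.0018, 0.0101, 0.0573, 0.65], [-0.0027, -0.0638, 0.0585, 0.47]]
scene tailstock_grip [[-0.0038, 0.0875, 0.1058, 0.82]]
scene seat [[-0.0036, -0.063, 0.058, 0.56]]
```

View pics/w7.png

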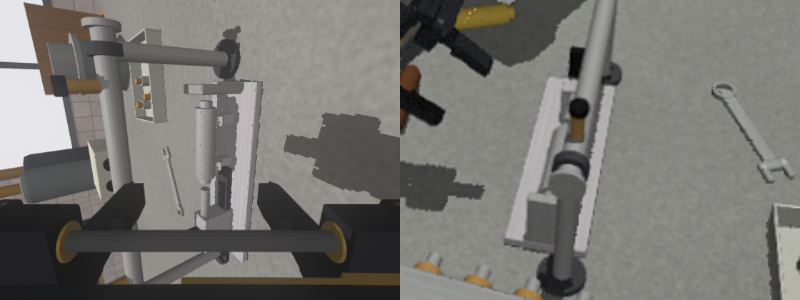

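The sample lies in both rests: fixture x 0.000, y -0.058, z 0.057, about 9 mm from the stop, with the nose at y ≈ 0.009. Next I'll grip the fin and push it forward, feeling for the stop.

Run:
```python
from h import *
R=F.rot(35*D,"grip",-1); P=tcp(F.p(0,.0845,.092),R,.019)
robot.move_ptp(P-.12*R[:,0],R); st("appr")
robot.move_l(P,velocity=.2); robot.pause(.1); st("in")
fy=lambda: float(np.array(robot.current_wrist_force())@F.y)
f0=fy(); robot.grasp(); st("grasp"); f1=fy()
P=np.array(robot.current_ee_pos()); s=.011
robot.move_l(P-s*F.y,velocity=.04); base=fy(); print("free",f0,"grasped",f1,"pushed 11",base)
log=[]
while s<.022:
    s+=.0005; robot.move_l(P-s*F.y,velocity=.01); v=fy(); log.append((round(s*1e3,1),round(v-f0,1)))
    if v-f0>15: break
print(log); st("end")
f=robot.grab_frame("wrist"); save(f,"w8_wrist"); f2=robot.grab_frame("scene"); save(f2,"w8_scene")
for f in(f,f2):
  for l in("sample","nose","tailstock_grip"): print(l,[((x["position"]-F.o)@np.stack([F.x,F.y,Z],1)).round(4).tolist()+[round(x["conf"],2)] for x in robot.tip_of(f,l)[:2]])
st()
```

```text
appr t 32.05 F [1.  0.6 0.1] w 1.002 p [0.5041 0.1069 0.1503]
in t 32.9 F [ 0.4 -0.8  0.4] w 1.003 p [0.4988 0.1749 0.053 ]
grasp t 34.03 F [ 0.2 -0.4  1. ] w 0.133 p [0.4971 0.1756 0.0519]
free -0.29060340862942247 grasped -0.19957276248022965 pushed 11 2.1246382811344966
[(11.5, 3.3), (12.0, 5.4), (12.5, 5.9), (13.0, 5.9), (13.5, 5.5), (14.0, 5.5), (14.5, 6.3), (15.0, 6.6), (15.5, 6.9), (16.0, 6.0), (16.5, 6.1), (17.0, 6.4), (17.5, 5.5), (18.0, 5.7), (18.5, 5.7), (19.0, 5.8), (19.5, 6.3), (20.0, 6.8), (20.5, 6.3), (21.0, 6.1), (21.5, 7.8), (22.0, 9.6)]
end t 39.96 F [-8.8 -5.6  7. ] w 0.133 p [0.517  0.1775 0.0518]
sample [[0.0, -0.0677, 0.0584, 0.88]]
nose [[-0.0018, -0.0149, 0.0532, 0.64]]
tailstock_grip [[-0.0022, 0.0653, 0.1034, 0.8]]
sample [[-0.1695, 0.2392, 0.0104, 0.76], [-0.2248, 0.0505, 0.0145, 0.67]]
nose [[0.0012, -0.0089, 0.0584, 0.7], [-0.0023, -0.068, 0.0528, 0.36]]
tailstock_grip [[-0.0068, 0.0647, 0.1075, 0.7]]
 t 40.36 F [-8.6 -6.8  7.2] w 0.134 p [0.517  0.1774 0.0518]
```

Plateau about 6 N, rising from 21.5 mm: the sample now measures y = -0.0677, at home. A few more half-millimetre steps will confirm the hard stop.

Run:
```python
from h import *
fy=lambda: float(np.array(robot.current_wrist_force())@F.y)+.29
P=np.array(robot.current_ee_pos()); c0=np.array([.4971,.1756,.0519]); s=.022
while s<.0265:
    s+=.0005; robot.move_l(c0-s*F.y,velocity=.01); v=fy(); print(round(s*1e3,1),round(v,1),round(float((c0-robot.current_ee_pos())@F.y)*1e3,2))
    if v>16: break
robot.release(); st("rel")
R=F.rot(35*D,"grip",-1)
robot.move_l(np.array(robot.current_ee_pos())-.12*R[:,0],velocity=.3); st("back")
for n in("wrist","scene","top"):
  f=robot.grab_frame(n); save(f,"w9_"+n)
  for l in("sample","nose","tailstock_grip"): print(n,l,[q for q in [((x["position"]-F.o)@np.stack([F.x,F.y,Z],1)).round(4).tolist()+[round(x["conf"],2)] for x in robot.tip_of(f,l)[:5]] if abs(q[0])<.02])
im=np.hstack([cv2.imread("pics/w9_wrist.png"),cv2.resize(cv2.imread("pics/w9_top.png")[100:240,170:357],(560,420))]); cv2.imwrite("pics/w9.png",cv2.resize(im,(800,300)))
st()
```

```text
22.5 11.2 19.96
23.0 12.1 19.93
23.5 13.1 19.92
24.0 14.9 19.88
24.5 17.2 19.86
rel t 42.79 F [-0.1  0.1 -0.2] w 0.999 p [0.5215 0.1779 0.0519]
back t 43.34 F [ 0.1 -0.6 -0.8] w 0.999 p [0.5278 0.1093 0.1498]
wrist sample [[-0.0001, -0.0676, 0.0567, 0.93]]
wrist nose [[-0.0021, -0.0112, 0.0547, 0.86]]
wrist tailstock_grip [[-0.0037, 0.0646, 0.1051, 0.84]]
scene sample [[-0.0022, -0.0703, 0.0588, 0.71]]
scene nose [[-0.0005, -0.009, 0.0595, 0.66]]
scene tailstock_grip [[-0.0064, 0.0642, 0.1056, 0.85]]
top sample [[0.0002, -0.0683, 0.0589, 0.66]]
top nose [[-0.0017, -0.0144, 0.056, 0.79]]
top tailstock_grip [[-0.0011, 0.0615, 0.1079, 0.56]]
 t 43.94 F [ 0.5 -0.8 -0.2] w 0.998 p [0.5279 0.1095 0.15  ]
```

View pics/w9.png

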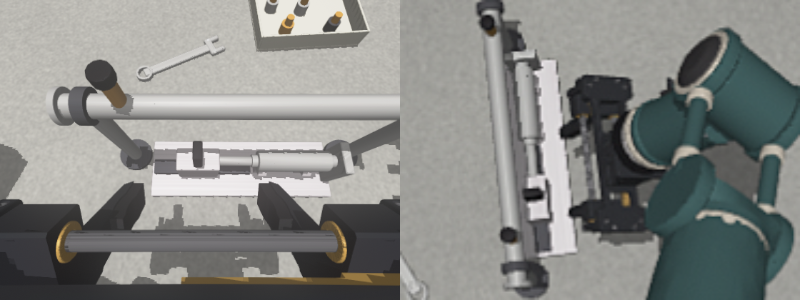

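The hard stop is confirmed: travel stayed at 19.9 mm while the force rose from 11 to 17 N. The picture shows the cylinder between stop and nose with no visible gap, and the robot is clear. Handing in.

```bash
python3 -c "
from bench import robot
print(robot.hand_in(), robot.current_time_s())"
```

```text
the job is handed in; nothing more can be done
the job is handed in; nothing more can be done
```

I handed the job in at about 44 s, inside the 59 s limit, with the longer steel cylinder clamped in the fixture. No verdict was reported.

**What I did:**
- Drew the tailstock back about 62 mm by its grip.
- Picked up the grey sample and laid it in both V rests at 56° tilt. That is steeper than the advised 30 to 45°, because the gripper's wide body would have met the pipe.
- Pushed the tailstock forward in 0.5 mm steps, then let go and backed out.

**Last checks:**
- **Home against the stop:** the push force stayed level at about 6 N, then rose to 17 N while the tailstock stopped moving at 19.9 mm. The force on the nose was therefore well under 40 N.
- **In the rests:** the three cameras put the sample at fixture x -2 to 0 mm, y -68 to -70 mm (home is -67) and z 57 to 59 mm (nominal 55). The networks are only good to about 4 mm.
- **Tailstock position:** the wrist and scene views of the grip put the joint at about 0.0275. The top view gives about 0.0305, outside the 0.023 to 0.029 band. The felt stop and the absence of any visible gap agree with 0.026.
- **Bystanders:** I felt and saw no contact with any of them, but I did not re-measure their positions.

**What disagreed:** the real fingertips sit about 30 mm behind the reported TCP. I first saw this in the pictures, then confirmed it with a gentle touch on the bench, and corrected for it throughout. When the fingers opened at the rests, about 10 N showed at the wrist. I took this to be a finger touching the base plate, and it went away on backing out.

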